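Change the spacing collar under a cutter head

TASK

Raise the cutter head on its spindle for the next cut: exchange the thin spacing collar under it for the thicker of the two on the wooden rack, and put the thin collar on the rack peg that the thick one leaves; the medium collar stays on its own peg. Use free bench to set things down in between, keep the head upright, and finish with the head flat on the thick collar, all fully down on spindle and pegs.

Things in the scene. Friction and masses are not known exactly. Their poses are not given: they have to be found in the camera images.
- head_mid (a point): Cutter head: dark steel bar with two opposite wings, 72 mm tip to tip along its x axis, 22 mm tall, 20 mm hole through its middle. Its middle is a block 36 x 36 mm with flat sides facing along y, to be gripped across y; wings 30 mm wide. Starts on the spindle on the thin collar, which is wider than that block. Point: hole's centre, half-way up. 0.18 to 0.37 kg.
- collar_thin_mid (a point): Thin spacing collar: bright steel ring, 52 mm outside, 21 mm hole, 10 mm thick. Point: its centre, half-way up; z along its axis. 0.08 to 0.17 kg. Starts on the spindle's shoulder, under the head.
- collar_thick_mid (a point): Thick spacing collar: bright steel ring, 52 mm outside, 21 mm hole, 26 mm thick. Point: its centre, half-way up; z along its axis. 0.21 to 0.42 kg. Starts on one of the two rack pegs.
- collar_medium_mid (a point): Medium spacing collar: bright steel ring, 52 mm outside, 21 mm hole, 16 mm thick. Point: its centre, half-way up; z along its axis. Starts on the other rack peg and stays there.
- seat (a point): Spindle on a fixed round green foot (82 mm across, 18 mm high with its bolts): flat shoulder 32 mm across, 34 mm above the bench; upright shank 15 mm across, 36 mm tall, then tapered to a 6 mm tip, 53 mm above the shoulder. Point: on the axis at the shoulder. Below the shoulder the neck is 32 mm wide down to 22 mm above the bench. A long board leans over the bench just left of the work; keep right of it.
- peg_a (a point): First wooden peg of the collar rack (fixed wooden block 66 x 166 mm, 18 mm high, its two pegs 86 mm apart; a is at the end towards the rack's +y, b at the other). Peg 14 mm across, tapered at the top, 36 mm tall, on a low boss 34 mm across whose top is 26 mm above the bench. Point: on the peg's axis on top of the boss; y runs along the rack.
- peg_b (a point): Second wooden peg of the collar rack (fixed wooden block 66 x 166 mm, 18 mm high, its two pegs 86 mm apart; a is at the end towards the rack's +y, b at the other). Peg 14 mm across, tapered at the top, 36 mm tall, on a low boss 34 mm across whose top is 26 mm above the bench. Point: on the peg's axis on top of the boss; y runs along the rack.

How it is judged:
At the end, for the whole second after the job is handed in: Thick collar on the spindle's shoulder, head on it; thin collar on one rack peg, medium collar on the other. Each within 8 mm of its spindle or peg axis, 4 mm of its seated height and 0.12 rad of level, at rest (horizontal distance between each of collar_thick_mid, head_mid and seat below 0.008 m and z of collar_thick_mid in the frame of seat between 0.009 and 0.017 m and angle between each of collar_thick_mid, head_mid's own z axis and vertical below 0.12 rad and z of head_mid in the frame of seat between 0.033 and 0.041 m and ((horizontal distance between collar_thin_mid and peg_a below 0.008 m and z of collar_thin_mid in the frame of peg_a between 0.001 and 0.009 m and angle between each of collar_thin_mid, collar_medium_mid's own z axis and vertical below 0.12 rad and horizontal distance between collar_medium_mid and peg_b below 0.008 m and z of collar_medium_mid in the frame of peg_b between 0.004 and 0.012 m) or (horizontal distance between collar_thin_mid and peg_b below 0.008 m and z of collar_thin_mid in the frame of peg_b between 0.001 and 0.009 m and angle between each of collar_thin_mid, collar_medium_mid's own z axis and vertical below 0.12 rad and horizontal distance between collar_medium_mid and peg_a below 0.008 m and z of collar_medium_mid in the frame of peg_a between 0.004 and 0.012 m)) and linear speed of each of head, collar_thin, collar_thick, collar_medium below 0.02 m/s); the robot touches nothing.
It fails at once if the cutter head is tipped over (angle between head_mid's own z axis and vertical above 0.8 rad).
It also fails if it takes over 96 s, if anything falls off the work surface, if the arm or the gripper's body presses on something with over 40 N, if the wrist force passes 120 N, or if a joint passes its speed limit or range.

ROBOT

A 7-joint arm with a two-finger parallel gripper is mounted at the origin on a cart in front of the work surface, level with it; the furniture and walls round the work are solid. World frame = base frame: x ahead of the robot, y to its left, z up, the work surface at z = 0. Lengths are in m, angles in rad, forces in N, time in s.
With the tool pointing down it reaches from about 0.425 to 0.925 m from the base axis. Payload 6.8 kg.
Tool frame: the origin (TCP) lies on the front face of the gripper's body, between the roots of the fingers; the fingertips stand 73 mm ahead of it and the grasp point (between the pads) lies 54 mm ahead of it (env.nose_length is the distance from the TCP to the fingertips, in m); z points along the fingers, y is the line along which they close (so a half turn about z gives the same grasp; the last joint's range is limited). The gripper opens to 85 mm and grips with 20 to 120 N. Pads are 22 mm wide; open, the fingers measure 114 mm over their backs; the gripper's body (76 mm by 85 mm) begins 54 mm behind the grasp point. The pads swing forward as they close: fully open they stand 13 mm farther back than shut.
Start: joints at [-1.444, 0.477, 0.022, 1.555, -0.011, 1.109, -0.083], TCP at [0.157, 0.656, 0.304] pointing down, gripper open.
Joint ranges: [-2.96, 2.96], [-0.34, 2.1], [-1.41, 1.46], [0.24, 2.44], [-1.37, 4.51], [0.17, 1.92], [-2.96, 2.96]. Speed limits (rad/s): [2.39, 2.39, 3.14, 3.14, 3.14, 3.14, 3.14].

INTERFACE

Orientations are given as a unit quaternion [w, x, y, z].
In Python, from cell import env, kin, camera, calibration, job gives the robot as it stands. The module is installed in compiled form; this text tells all that it offers. Calls block until the motion is done:
- env.reach(position, orientation): joint-space move of the TCP to a pose.
- env.movel(position, velocity=0.15, rot=None, stop_force=None): straight line of the TCP; rot=None keeps the orientation; velocity is the mean speed in m/s. With stop_force (N) it stops when the force on the tool has changed by that much, and returns True; else False.
- env.goto_joints(angles): joint-space move.
- env.grip(opening, f_grip=None): finger opening in m; f_grip is the grip in N (None keeps the last); returns when the fingers have stopped.
- env.dwell(seconds).
- kin.inverse_kinematics(position, orientation): joint angles nearest the present ones, or None.
- env.get_state(): the state.
- camera(name): name is "side" or "top"; returns (picture, depth): 384x512x3 uint8, blue, green, red; 384x512 float32, m along the optical axis (not along the pixel's ray), 0 where there is no reading.
- calibration(name): a dict with "fx", "fy", "cx", "cy" (pixels), "k1" (the pictures are not rectified: a ray, as slopes to the right and down, at radius r is drawn at 1 + k1 r^2 times it, then the intrinsics apply), "rvec" (rotation vector, rad) and "tvec" (3), from world to camera coordinates, as OpenCV has them. Camera axes: x right, y down, z forward; pixel columns grow to the right and rows downward; lengths in m; the calibration is good to about 2 mm. A picture is of the moment at which its call begins. calibration takes no time and is no camera call.
A pose or a line that the arm cannot do raises env.PlanningError and nothing moves.
- job.job_done(): hands the job in; it is judged then, once.
The state is a dict: "time": time; "qpos": joint angles; "joint_velocities": joint speeds; "joint_torque": joint torques, N m; "tcp_pos": TCP position; "orientation": TCP orientation; "force": force on the tool from outside, world axes, zero at the start; "torque": the same for the moment, N m; "opening": finger opening in m; "gripper_force": force on a finger pad.
Only numpy, scipy, OpenCV 4.12 (cv2) and the standard library are available. Lean on these libraries where they do the work, as an engineer would, in place of code of your own. Each camera call takes 0.05 s, during which the arm holds its last target. There are 200 camera calls.

## Working session

There is one attempt and no reset: what is moved stays moved. The work goes in short steps, each a Python script; the robot and the scene stay as the last script left them, time stands still between calls to the robot, and variables do not carry over. Pictures are saved under pics/ and viewed, at most 14 in all, crops included, and the job is handed in when it is done.

```bash
ls; mkdir -p pics
python3 - <<'E'
from cell import env,camera,calibration
import cv2
for n in("top","side"):
    p,d=camera(n); cv2.imwrite(f"pics/{n}0.png",p); print(n,calibration(n),(d>0).mean())
s=env.get_state(); print(s['time'],s['tcp_pos'],s['orientation'],s['opening'],env.nose_length)
E
```

```text
pics
top {'fx': 466.1657274568066, 'fy': 466.1657274568066, 'cx': 249.6292347763012, 'cy': 182.51997820010493, 'k1': -0.02558380396393311, 'rvec': array([ 2.14492359, -2.1798467 ,  0.04333309]), 'tvec': array([-0.29033925,  0.56203866,  0.91320429])} 0.996307373046875
side {'fx': 449.3686746711214, 'fy': 449.3686746711214, 'cx': 242.82430452066095, 'cy': 191.33764717151502, 'k1': -0.15543388878702685, 'rvec': array([ 2.02896342, -0.40688463,  0.21845288]), 'tvec': array([-0.61540789,  0.04738296,  0.96980139])} 0.9195404052734375
0.1 [0.15694496 0.6560733  0.30300729] [-5.50046960e-05  1.17133405e-01  9.93115836e-01 -8.35381619e-04] 0.08506698528768239 0.0726
```

View pics/top0.png

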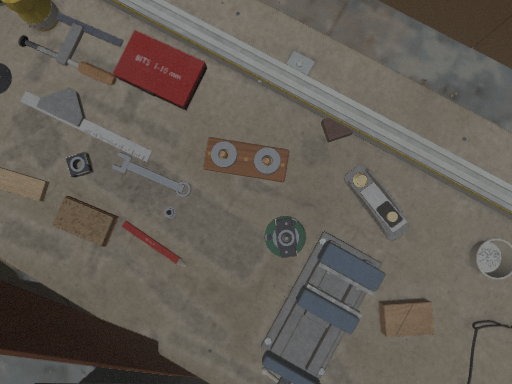

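View pics/side0.png

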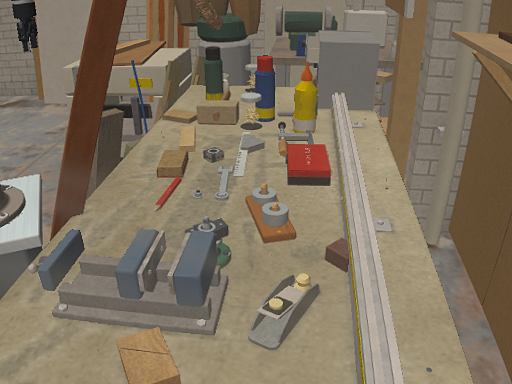

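The top view shows the rack at (247,159) with collars at (224,153) and (267,160). The spindle and head are at (286,237), with a vice just to the right at (320,300). The leaning board is at lower left. The side view shows the same layout.

```bash
cat > h.py <<'E'
import numpy as np,cv2
from cell import env,kin,camera,calibration,job
from scipy.spatial.transform import Rotation as R
def ray(n,uv):
    c=calibration(n); uv=np.atleast_2d(uv).astype(float)
    d=(uv-[c['cx'],c['cy']])/[c['fx'],c['fy']]; s=d.copy()
    for _ in range(8): s=d/(1+c['k1']*(s**2).sum(1,keepdims=True))
    Rm=cv2.Rodrigues(c['rvec'])[0]; return s,Rm,c['tvec'].ravel()
def on_z(n,uv,z):
    s,Rm,t=ray(n,uv); o=-Rm.T@t; w=np.c_[s,np.ones(len(s))]@Rm
    return o+w*((z-o[2])/w[:,2])[:,None]
def cloud(n,d):
    v,u=np.mgrid[:384,:512]; s,Rm,t=ray(n,np.c_[u.ravel(),v.ravel()])
    z=d.ravel()[:,None]; return ((np.c_[s,np.ones(len(s))]*z-t)@Rm).reshape(384,512,3)
def pix(n,p):
    c=calibration(n); Rm=cv2.Rodrigues(c['rvec'])[0]
    K=np.array([[c['fx'],0,c['cx']],[0,c['fy'],c['cy']],[0,0,1]])
    return cv2.projectPoints(np.atleast_2d(p).astype(float),c['rvec'],c['tvec'],K,np.array([c['k1'],0,0,0,0]))[0].reshape(-1,2)
def Q(yaw):  # tool down, fingers closing (tool y) along world angle yaw
    y=np.array([np.cos(yaw),np.sin(yaw),0]); z=np.array([0,0,-1.]); x=np.cross(y,z)
    q=R.from_matrix(np.c_[x,y,z]).as_quat(); return np.r_[q[3],q[:3]]
E
python3 - <<'E'
from h import *
p,d=camera("top"); P=cloud("top",d)
print("cam",-ray("top",[0,0])[1].T@ray("top",[0,0])[2], "side",-ray("side",[0,0])[1].T@ray("side",[0,0])[2])
for nm,(u,v) in dict(c1=(224,153),c2=(267,160),sp=(286,237),vice=(320,300),corner=(325,238),board=(80,300),board2=(150,350),plane=(377,202),bl=(10,10),wrench=(150,175)).items():
    print(nm,P[v,u].round(4),on_z("top",[u,v],0)[0].round(3))
# crops
a=cv2.resize(p[120:280,190:390],None,fx=4,fy=4,interpolation=cv2.INTER_CUBIC)[:600,:800]
cv2.imwrite("pics/c1.png",a)
z=P[...,2]; np.set_printoptions(linewidth=250)
print((z[134:184:2,200:294:2]*1000).round().astype(int))
print((z[212:262:2,262:312:2]*1000).round().astype(int))
E
```

```text
cam [ 0.48383697 -0.33475504  0.94232014] side [ 0.2661641  -1.00619044  0.48808219]
c1 [ 0.611  -0.253   0.0627] [ 0.62  -0.247  0.   ]
c2 [ 0.5961 -0.3348  0.0615] [ 0.604 -0.335  0.   ]
sp [ 0.451  -0.3669  0.0861] [ 0.448 -0.37   0.   ]
vice [ 0.3396 -0.4243  0.0997] [ 0.323 -0.435  0.   ]
corner [ 0.4453 -0.446   0.016 ] [ 0.445 -0.448  0.   ]
board [ 0.3254  0.0496 -0.0013] [0.326 0.049 0.   ]
board2 [ 0.2432 -0.1103  0.0616] [ 0.226 -0.095  0.   ]
plane [ 0.5139 -0.5467  0.0303] [ 0.515 -0.554  0.   ]
bl [ 0.9421  0.2144 -0.0018] [0.941 0.213 0.   ]
wrench [ 0.5774 -0.0952  0.0029] [ 0.578 -0.094  0.   ]
[[-3  2 -1 ... -4 -3 -2]
 [ 1 -1 -2 ... -3 -1 -3]
 [-3 -3 -1 ...  1 -2 -2]
 ...
 [-2 -3  0 ... -4 -5 -1]
 [ 0 -1 -2 ... -1 -2 -3]
 [ 2 -3 -4 ...  3 -4 -2]]
[[  1  -1  -1   2   0  -3  -3  -3   2  -1  -1  -2  -4  -3  -1   0  -4  -1  -2   1   2  -2  -3  -3  -1]
 [ -4   2  -3  -2  -1  -2  -1  -2   1  -2  -2  -4   0   0  -2  -5  -3  -1   0  -2  -1  -1  -1  -4   0]
 [ -3  -1  -3  -1   0  -3   1  -3  -1  -1   9   9   7  -3  -2   1  -1  -1  -2  -2  -4   0  -2   0  -2]
 [ -1  -1  -3  -
[... 1550 characters left out ...]
  11  12  12  61  65  65  66  65  66  64  65  66  14  15  11  -1   1  -1  -3  -3]
 [ -1  -2  -1  -1  12  12  14  11  11  63  64  64  64  63  67  65  66  64  10  12  -3   1  -2  -1  -2]
 [ -1  -3  -6  -2  -2   5  10  14  10  60  67  62  66  63  65  64  65  66   8  -2  -2  -2   0   0   1]
 [ -1  -3  -4  -1  -2   0  -1   8   9  10  64  63  65  67  65  66  65  64  -2   0  -1  -3  -5  -1   3]
 [ -2  -3  -1  -2  -3  -2  -2  -2  -4   9  64  63  68  64  66  61  -3  -5  -1  -1  -3  -1   0  -2  11]
 [ -1   0  -1  -1   1  -3   0  -2  -2  -1  -3  -3  -2  -4  -3   0  -3   2  -3  -4  -5  -2   1   7  17]
 [  1   2   0  -2  -2  -2  -2  -5  -1  -4  -2  -1   1  -2   1   1  -2   1  -1  -3  -3   0  -3  11  17]]
```

View pics/c1.png

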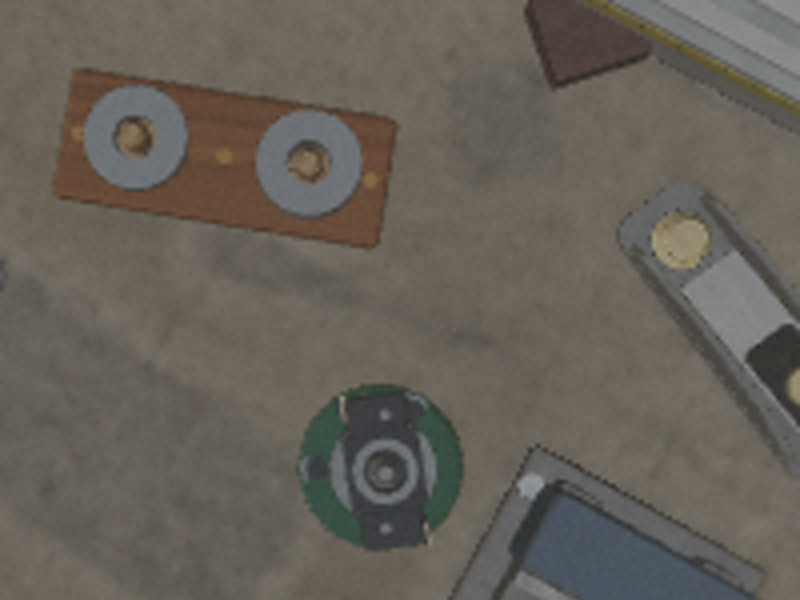

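The crop shows the collars at (135,137) and (309,162), each /4 with offset (190,120). The head is at (385,470), its wings running nearly along image vertical, which is world x. Next I'll get precise poses, the board's geometry and the arm's reachability.

Run:
```python
from h import *
p,d=camera("top"); P=cloud("top",d); ok=(d>0.3)&(d<1.2)
X=P[ok]; 
def near(c,r,z0,z1): 
    m=(np.hypot(X[:,0]-c[0],X[:,1]-c[1])<r)&(X[:,2]>z0)&(X[:,2]<z1); return X[m]
for nm,c in dict(c1=(.611,-.253),c2=(.596,-.335)).items():
    a=near(c,.035,.030,.056); h=np.median(a[:,2]); a=a[abs(a[:,2]-h)<.006]
    (cx,cy),r=cv2.minEnclosingCircle(a[:,:2].astype(np.float32)); print(nm,h,a[:,:2].mean(0),(cx,cy),r,len(a))
a=near((.451,-.367),.05,.058,.069); print("head",np.median(a[:,2]),a[:,:2].mean(0),cv2.minAreaRect((a[:,:2]*1000).astype(np.float32)))
a=near((.451,-.367),.02,.076,.095); print("tip",a.mean(0))
a=near((.451,-.367),.06,.005,.02); print("foot",cv2.minEnclosingCircle((a[:,:2]*1000).astype(np.float32)))
hsv=cv2.cvtColor(p,cv2.COLOR_BGR2HSV); m=ok&(hsv[...,1]>90)&(hsv[...,0]<18)&(P[...,2]>.01)&(P[...,2]<.03)
a=P[m]; a=a[np.hypot(a[:,0]-.603,a[:,1]+.294)<.1]; print("rack",cv2.minAreaRect((a[:,:2]*1000).astype(np.float32)),len(a))
s,ds=camera("side"); S=cloud("side",ds)
for u,v in((85,200),(110,100),(125,20),(70,235),(95,150),(130,2)): print((u,v),S[v,u].round(3))
for u,v in((20,290),(80,330),(150,345),(100,370),(30,340),(180,375)): print((u,v),P[v,u].round(3))
# free bench candidates
for c in((.50,-.25),(.53,-.44),(.45,-.25),(.52,-.2)):
    b=near(c,.06,.006,.5); print(c,len(b),len(near(c,.06,-.02,.006)))
st=env.get_state(); q0=st['qpos']; t=st['tcp_pos']
Rz=R.from_euler('z',.2); o=st['orientation']; o=R.from_quat(np.r_[o[1:],o[0]])
k=(Rz*o).as_quat(); print(kin.inverse_kinematics(Rz.apply(t),np.r_[k[3],k[:3]]))
for yaw in np.arange(-1.57,4.7,.785): print(round(yaw,2),kin.inverse_kinematics([.45,-.368,.25],Q(yaw)),kin.inverse_kinematics([.6,-.3,.25],Q(yaw)))
```

```text
c1 0.040983794702062926 [ 0.61257447 -0.24995563] (0.6127397418022156, -0.24989746510982513) 0.025968538597226143 466
c2 0.050655496249919996 [ 0.59710869 -0.33423069] (0.5976889133453369, -0.33422231674194336) 0.026095859706401825 483
head 0.06477005764371112 [ 0.4494363  -0.36712546] ((449.2874755859375, -367.1630859375), (73.61717987060547, 36.11785125732422), 6.964884281158447)
tip [ 0.44980504 -0.36729128  0.08403505]
foot ((449.6548767089844, -367.20941162109375), 40.78700256347656)
rack ((604.8898315429688, -291.9296875), (165.46827697753906, 65.8433609008789), 79.44953155517578) 1448
(85, 200) [ 0.254 -0.109  0.031]
(110, 100) [ 0.521  2.125 -0.379]
(125, 20) [ 0.266 -1.006  0.488]
(70, 235) [ 0.221 -0.338  0.089]
(95, 150) [0.302 0.174 0.03 ]
(130, 2) [ 0.266 -1.006  0.488]
(20, 290) [ 0.418 -0.092  0.494]
(80, 330) [ 0.35  -0.099  0.364]
(150, 345) [ 0.251 -0.109  0.056]
(100, 370) [ 0.111  0.095 -0.242]
(30, 340) [ 0.368 -0.097  0.482]
(180, 375) [ 0.114 -0.117 -0.196]
(0.5, -0.25) 0 2744
(0.53, -0.44) 8 2771
(0.45, -0.25) 0 2770
(0.52, -0.2) 90 2619
[-1.59329537  0.478700
[... 795 characters left out ...]
078  0.38891788 -0.18153349  1.8285072   0.0853953   0.9316953
  2.07196396] [-0.25526108  0.73081922  0.99209546  1.66146988 -0.66780674  1.12520099
  2.49303357]
2.36 [ 0.65770965  0.38424118 -0.10083751  1.83302985  0.04721068  0.92662364
  2.89081519] [ 0.16194197  0.53251406  0.29803471  1.63283508 -0.17776696  1.00297132
  2.87198407]
3.14 [-0.25306361  0.75619182  1.27441143  1.8887572  -0.80711389  1.13979471
 -1.81147456] [-0.35230371  0.90888638  1.26575864  1.66694243 -0.90658101  1.27153529
 -2.03797071]
3.92 [-0.25306361  0.75619182  1.27441143  1.8887572  -0.80711389  1.13979471
 -1.02647456] [-0.35230371  0.90888638  1.26575864  1.66694243 -0.90658101  1.27153529
 -1.25297071]
```

Run:
```python
from h import *
for n in("top","side"):
    p,d=camera(n); P=cloud(n,d); ok=(d>.2)
    hsv=cv2.cvtColor(p,cv2.COLOR_BGR2HSV)
    m=ok&(P[...,1]>-.35)&(P[...,1]<.3)&(P[...,2]>.03)&(P[...,0]<.2+.445*P[...,2]+.12)&(P[...,0]>.0)&(P[...,2]<1.5)
    a=P[m]; print(n,len(a))
    for z in np.arange(.03,1.,.08):
        b=a[abs(a[:,2]-z)<.02]
        if len(b)>3: print(round(z,2),len(b),np.percentile(b,[1,99],axis=0).round(3)[:,:2].tolist())
# side ray through board top edge at plane y=-.1
for uv in((80,2),(150,2),(105,2),(148,2),(100,60),(130,60)):
    s,Rm,t=ray("side",uv); o=-Rm.T@t; w=(np.c_[s,[1]]@Rm)[0]; print(uv,(o+w*((-.1-o[1])/w[1])).round(3),d[uv[1],uv[0]],p[uv[1],uv[0]])
# IK samples for FK fit
rng=np.random.default_rng(0); rows=[]
for i in range(300):
    an=rng.uniform(-1.2,1.2); r=rng.uniform(.35,.9); z=rng.uniform(.1,.7); rot=R.from_euler('zyx',[rng.uniform(-3,3),rng.uniform(-.6,.6),rng.uniform(-.6,.6)])*R.from_euler('x',np.pi)
    k=rot.as_quat(); pos=[r*np.cos(an),r*np.sin(an),z]; q=kin.inverse_kinematics(pos,np.r_[k[3],k[:3]])
    if q is not None: rows.append(np.r_[q,pos,rot.as_matrix().ravel()])
rows=np.array(rows); np.save("ik.npy",rows); print(rows.shape,np.ptp(rows[:,:7],axis=0))
```

```text
top 9024
0.03 291 [[0.19, -0.35], [0.262, -0.099]]
0.11 317 [[0.214, -0.348], [0.288, -0.096]]
0.19 351 [[0.245, -0.109], [0.317, -0.093]]
0.27 493 [[0.272, -0.106], [0.345, -0.088]]
0.35 718 [[0.301, -0.103], [0.373, -0.086]]
0.43 1039 [[0.33, -0.101], [0.401, -0.084]]
0.51 1663 [[0.358, -0.098], [0.429, -0.085]]
side 7307
0.03 430 [[0.068, -0.349], [0.336, 0.19]]
0.11 837 [[0.214, -0.346], [0.368, 0.228]]
0.19 627 [[0.242, -0.111], [0.314, -0.092]]
0.27 688 [[0.272, -0.109], [0.344, -0.09]]
0.35 721 [[0.3, -0.106], [0.372, -0.087]]
0.43 386 [[0.328, -0.103], [0.392, -0.082]]
(80, 2) [ 0.308 -0.1    0.431] 0.0 [115 129 138]
(150, 2) [ 0.439 -0.1    0.42 ] 0.0 [ 52  85 122]
(105, 2) [ 0.354 -0.1    0.427] 0.8010488 [28 45 75]
(148, 2) [ 0.436 -0.1    0.42 ] 0.0 [ 72 113 145]
(100, 60) [ 0.331 -0.1    0.319] 0.8432163 [30 47 78]
(130, 60) [ 0.389 -0.1    0.312] 2.457896 [ 68 108 149]
(246, 19) [3.26774289 1.66185761 2.62389603 2.09618049 3.31736712 1.74099871
 5.91437918]
```

```bash
cat > fit.py <<'E'
from h import *
from scipy.optimize import least_squares
import itertools
D=np.load("ik.npy"); q=D[:,:7]; p=D[:,7:10]; RM=R.from_matrix(D[:,10:].reshape(-1,3,3))
ax='zyzyzyz'
def frames(q,s,off):
    q=np.atleast_2d(q); cur=None; out=[]
    for i in range(7):
        r=R.from_euler(ax[i],s[i]*q[:,i]+off[i]); cur=r if cur is None else cur*r; out.append(cur)
    return out
if __name__=="__main__":
    best=None
    for s in itertools.product([1,-1],repeat=3):
        S=[-1,1,s[0],1,s[1],1,s[2]]
        f=lambda o:(frames(q,S,o)[-1].inv()*RM).as_rotvec().ravel()
        for o7 in(0,1.57,3.14,-1.57):
            r=least_squares(f,[-.1,0,0,0,0,0,o7])
            if best is None or r.cost<best[0]: best=(r.cost,S,r.x)
    print(best); _,S,o=best
    F=frames(q,S,o); N=len(q)
    A=np.concatenate([np.tile(np.eye(3),(N,1,1))]+[f.as_matrix() for f in F],axis=2).reshape(N*3,-1)
    v,res,rk,_=np.linalg.lstsq(A,p.ravel(),rcond=1e-6); print(rk,abs(A@v-p.ravel()).max()); print(v.reshape(8,3).round(4))
    np.savez("fk.npz",S=S,o=o,v=v.reshape(8,3))
E
python3 fit.py
python3 - <<'E'
from fit import *
import numpy as np
z=np.load("fk.npz"); st=env.get_state(); F=frames(st['qpos'],z['S'],z['o'])
print(z['v'][0]+sum(f.apply(v)[0] for f,v in zip(F,z['v'][1:])),st['tcp_pos'])
E
```

```text
(np.float64(4.9799326828390555e-20), [-1, 1, 1, 1, -1, 1, -1], array([ 1.09338969e-12, -3.14159265e+00,  6.70174673e-13,  3.14159265e+00,
       -2.45157580e-13,  5.40827871e-13,  1.57079633e+00]))
17 8.741452006688633e-11
[[-0.000e+00  0.000e+00  1.435e-01]
 [ 0.000e+00 -1.520e-02  1.435e-01]
 [ 0.000e+00 -1.520e-02 -2.709e-01]
 [-0.000e+00 -1.570e-02 -2.709e-01]
 [ 0.000e+00 -1.570e-02  2.363e-01]
 [-0.000e+00 -2.000e-04  2.363e-01]
 [ 0.000e+00 -2.000e-04  1.272e-01]
 [-0.000e+00  0.000e+00  1.272e-01]]
[0.15698391 0.65638629 0.30368562] [0.15698391 0.65638629 0.30368562]
```

```bash
cat > plan.py <<'E'
from h import *
from fit import frames
from scipy.optimize import least_squares
_k=np.load("fk.npz"); S,O,V=_k['S'],_k['o'],_k['v']
LO=np.array([-2.96,-.34,-1.41,.24,-1.37,.17,-2.96])+.03; HI=np.array([2.96,2.1,1.46,2.44,4.51,1.92,2.96])-.03
def fk(q):
    F=frames(q,S,O); p=V[0][None].repeat(len(np.atleast_2d(q)),0).astype(float); pts=[]
    for f,v in zip(F,V[1:]): p=p+f.apply(v); pts.append(p.copy())
    # shoulder, elbow, wrist, tcp, tip
    T=pts[-1]; E=F[-1].apply([0,0,.0726])
    sh=np.tile([0,0,.287],(len(T),1)); el=sh+F[1].apply([0,0,-.5418]); wr=el+F[3].apply([0,0,.4726])
    return dict(sh=sh,el=el,wr=wr,tcp=T,tip=T+E,R=F[-1])
g=np.linspace(0,1,15)
zz=np.arange(-.1,1.3,.02)
BD=np.array([[.18+.36*z+e,y,z] for z in zz for e in(0,.035,.07) for y in(-.11,-.09,-.07)])
def clear(q,board=BD):
    k=fk(q); out=1
    for a,b,r in(('sh','el',.07),('el','wr',.065),('wr','tcp',.055),('tcp','tip',.05)):
        s=k[a][:,None]+(k[b]-k[a])[:,None]*g[None,:,None]
        out=min(out,(np.linalg.norm(s[:,:,None]-board,axis=-1)-r).min())
    return out
def path(a,b,n=25): return np.asarray(a)+np.linspace(0,1,n)[:,None]*(np.asarray(b)-np.asarray(a))
def ik(pos,yaw,q3=None,seed=(.6,.4,0,1.8,0,.95,1.5)):
    """tool-down joints; q3 steers the elbow"""
    best=None
    for h in(0,np.pi):
        q=Q(yaw+h); Rt=R.from_quat(np.r_[q[1:],q[0]])
        def f(x):
            k=fk(x); return np.r_[10*(k['tcp'][0]-pos),(k['R'][0].inv()*Rt).as_rotvec(),1e-4*(x-np.array(seed)), 0 if q3 is None else .05*(x[2]-q3)]
        x0=np.clip(seed,LO+.01,HI-.01)
        r=least_squares(f,x0,bounds=(LO,HI)); x=r.x
        if q3 is not None:
            q3s=x[2]; 
            f2=lambda y:np.r_[10*(fk(np.r_[y[:2],q3s,y[2:]])['tcp'][0]-pos),(fk(np.r_[y[:2],q3s,y[2:]])['R'][0].inv()*Rt).as_rotvec()]
            y=least_squares(f2,np.delete(x,2),bounds=(np.delete(LO,2),np.delete(HI,2))).x; x=np.r_[y[:2],q3s,y[2:]]
        k=fk(x); e=np.linalg.norm(k['tcp'][0]-pos)+(k['R'][0].inv()*Rt).magnitude()
        if e<2e-3 and (best is None or abs(x[6])<abs(best[6])): best=x
    return best
SP=np.array([.4495,-.3672]); HY=np.radians(96.96); PB=np.array([.5974,-.3342]); PA=np.array([.6127,-.2498]); RY=np.radians(-10.4)
T=np.array([.515,-.25]); H=np.array([.525,-.432])
E
python3 - <<'E'
from plan import *
np.set_printoptions(suppress=True,precision=3)
for nm,c,yaw in(("head",SP,HY),("thin",SP,HY),("T",T,RY+1.57),("H",H,HY),("PB",PB,RY)):
  for z in(.2,.08):
    for q3 in(None,.3,-.3):
        q=ik(np.r_[c,z],yaw,q3); print(nm,z,q3,None if q is None else (q,clear(q).round(3),fk(q)['el'][0]))
# fold search
from itertools import product
col=np.array([[0,0,z] for z in np.arange(0,.4,.02)]); best=[]
for q2,q4,q6 in product(np.arange(-.3,.2,.05),np.arange(2.,2.41,.05),np.arange(.3,1.9,.1)):
    k=fk([0,q2,0,q4,0,q6,0]); m=1; 
    for a,b,r in(('el','wr',.065),('wr','tcp',.055),('tcp','tip',.05)):
        s=k[a]+(k[b]-k[a])*g[:,None]; m=min(m,((.17+.36*s[:,2]-s[:,0])*.94-r).min())
        if a!='el': m=min(m,(np.hypot(s[:,0],s[:,1])-.10-r).min()+.02)
    best.append((m,q2,q4,q6,k['tip'][0]))
best.sort(key=lambda b:-b[0]); print(best[:4])
E
```

```text
head 0.2 None (array([ 0.083,  0.52 ,  0.661,  1.913, -0.419,  0.849, -0.487]), np.float64(-0.005), array([ 0.268, -0.022,  0.757]))
head 0.2 0.3 (array([ 0.346,  0.455,  0.3  ,  1.896, -0.179,  0.817, -0.709]), np.float64(0.033), array([ 0.224, -0.081,  0.774]))
head 0.2 -0.3 (array([ 0.811,  0.46 , -0.3  ,  1.863,  0.177,  0.844, -1.027]), np.float64(0.088), array([ 0.166, -0.174,  0.772]))
head 0.08 None (array([ 0.127,  0.721,  0.613,  1.964, -0.662,  0.665, -0.287]), np.float64(-0.051), array([ 0.355, -0.045,  0.694]))
head 0.08 0.3 (array([ 0.35 ,  0.644,  0.3  ,  1.949, -0.322,  0.594, -0.586]), np.float64(0.008), array([ 0.306, -0.112,  0.72 ]))
head 0.08 -0.3 (array([ 0.807,  0.639, -0.3  ,  1.917,  0.304,  0.63 , -1.134]), np.float64(0.101), array([ 0.224, -0.233,  0.722]))
thin 0.2 None (array([ 0.083,  0.52 ,  0.661,  1.913, -0.419,  0.849, -0.487]), np.float64(-0.005), array([ 0.268, -0.022,  0.757]))
thin 0.2 0.3 (array([ 0.346,  0.455,  0.3  ,  1.896, -0.179,  0.817, -0.709]), np.float64(0.033), array([ 0.224, -0.081,  0.774]))
thin 0.2 -0.3 (array([ 0.811,  0.46 , -0.
[... 2682 characters left out ...]
,  0.677]))
PB 0.08 -0.3 (array([ 0.625,  0.762, -0.3  ,  1.652,  0.296,  0.773,  0.008]), np.float64(0.059), array([ 0.303, -0.219,  0.679]))
[(np.float64(0.056436196606244673), np.float64(-0.3), np.float64(2.0), np.float64(1.8000000000000005), array([ 0.194, -0.062,  0.438])), (np.float64(0.05194680067790222), np.float64(-0.3), np.float64(2.05), np.float64(1.7000000000000004), array([ 0.206, -0.062,  0.409])), (np.float64(0.05194680067790222), np.float64(-0.3), np.float64(2.05), np.float64(1.8000000000000005), array([ 0.175, -0.062,  0.42 ])), (np.float64(0.0486212531499608), np.float64(-0.3), np.float64(2.0999999999999996), np.float64(1.7000000000000004), array([ 0.185, -0.062,  0.391]))]
```

Run:
```python
from plan import *
np.set_printoptions(suppress=True,precision=3)
for nm,c,yaw in(("head",SP,HY),("T",T,RY+1.57),("T2",np.array([.50,-.275]),RY+1.57),("T3",np.array([.525,-.27]),RY+1.57),("H",H,HY),("PB",PB,RY)):
  for z in(.2,.07):
    for q3 in(-.5,-.8,-1.1):
        q=ik(np.r_[c,z],yaw,q3); print(nm,z,q3,None if q is None else (q,clear(q).round(3)))
# fold and crossing
q0=env.get_state()['qpos']; f=np.array([0,-.3,0,2.05,0,1.75,0]); a=f.copy();a[0]=q0[0]; b=f.copy(); b[0]=.85
A=path(q0,a); print("fold tip z min",fk(A)['tip'][:,2].min(), clear(A)); print("cross",clear(path(a,b,60)))
qh=ik(np.r_[SP,.2],HY,-.5); print("unfold",clear(path(b,qh)),fk(path(b,qh))['tip'][::4])
p,d=camera("top"); X=cloud("top",d)[(d>.3)&(d<1.2)]
for c in((.50,-.275),(.525,-.27),tuple(H)):
    w=X-np.r_[c,0]; r=np.hypot(w[:,0],w[:,1]); m=w[:,2]>.008; print(c,"nearest obstacle",np.sort(r[m])[:8])
```

```text
head 0.2 -0.5 (array([ 0.963,  0.49 , -0.5  ,  1.853,  0.299,  0.873, -1.131]), np.float64(0.106))
head 0.2 -0.8 (array([ 1.177,  0.57 , -0.8  ,  1.838,  0.498,  0.945, -1.294]), np.float64(0.135))
head 0.2 -1.1 (array([ 1.359,  0.708, -1.1  ,  1.828,  0.721,  1.072, -1.468]), np.float64(0.163))
head 0.07 -0.5 (array([ 0.956,  0.692, -0.5  ,  1.908,  0.515,  0.671, -1.308]), np.float64(0.13))
head 0.07 -0.8 (array([ 1.167,  0.791, -0.8  ,  1.894,  0.786,  0.805, -1.516]), np.float64(0.162))
head 0.07 -1.1 (array([ 1.345,  0.96 , -1.1  ,  1.883,  1.037,  1.013,  1.462]), np.float64(0.183))
T 0.2 -0.5 (array([ 0.732,  0.479, -0.5  ,  1.871,  0.294,  0.865,  1.474]), np.float64(0.01))
T 0.2 -0.8 (array([ 0.948,  0.558, -0.8  ,  1.857,  0.491,  0.935,  1.311]), np.float64(0.037))
T 0.2 -1.1 (array([ 1.133,  0.695, -1.1  ,  1.847,  0.713,  1.06 ,  1.136]), np.float64(0.061))
T 0.07 -0.5 (array([ 0.724,  0.684, -0.5  ,  1.927,  0.516,  0.66 ,  1.291]), np.float64(0.036))
T 0.07 -0.8 (array([ 0.937,  0.782, -0.8  ,  1.913,  0.788,  0.795,  1.081]), np.float64(0.068))
T 0.07 -1.1 (array([ 1.
[... 2250 characters left out ...]
8  ,  1.629,  0.775,  0.945, -0.324]), np.float64(0.144))
PB 0.07 -1.1 (array([ 1.091,  1.069, -1.1  ,  1.618,  1.038,  1.137, -0.466]), np.float64(0.157))
fold tip z min 0.23108563006076405 0.2056320010448714
cross 0.06702228017285342
unfold 0.0964629129978242 [[ 0.079 -0.184  0.414]
 [ 0.13  -0.239  0.381]
 [ 0.186 -0.288  0.341]
 [ 0.247 -0.328  0.293]
 [ 0.312 -0.355  0.24 ]
 [ 0.38  -0.368  0.184]
 [ 0.449 -0.367  0.127]]
(0.5, -0.275) nearest obstacle [0.065 0.065 0.066 0.066 0.066 0.066 0.067 0.067]
(0.525, -0.27) nearest obstacle [0.05  0.05  0.05  0.05  0.051 0.051 0.051 0.051]
(np.float64(0.525), np.float64(-0.432)) nearest obstacle [0.059 0.06  0.06  0.06  0.061 0.061 0.061 0.061]
```

```bash
sed -i 's/abs(x\[6\])<abs(best\[6\])/abs(x[6]-seed[6])<abs(best[6]-seed[6])/' plan.py
cat >> plan.py <<'E'
T=np.array([.50,-.275])
def go(c,z,yaw,q3=-.8):
    q0=np.array(env.get_state()['qpos']); q=ik(np.r_[c,z],yaw,q3,seed=q0)
    P=path(q0,q); k=fk(P); cl=clear(P); tz=k['tip'][:,2].min()
    assert cl>.03 and tz>min(.11,z-.075),(cl,tz)
    env.goto_joints(q); s=env.get_state(); print("t",round(s['time'],2),s['tcp_pos'].round(4),"clear",cl.round(3)); return s
def down(z,v=.12,stop=None):
    s=env.get_state(); p=np.array(s['tcp_pos']); p[2]=z; r=env.movel(p,velocity=v,stop_force=stop); s=env.get_state()
    print("  z",round(s['tcp_pos'][2],4),r,"t",round(s['time'],2),"F",np.round(s['force'],1)); return r
E
python3 - <<'E'
from plan import *
q0=env.get_state()['qpos']; f=np.array([0,-.3,0,2.05,0,1.75,0]); a=f.copy();a[0]=q0[0]; b=f.copy(); b[0]=.85;b[6]=-1
env.goto_joints(a); env.goto_joints(b)
print(env.get_state()['time'])
go(T,.2,HY)
env.grip(.056); down(.085); down(.05,.03,6); z1=env.get_state()['tcp_pos'][2]
down(.09); env.grip(.036); down(.05,.03,6)
down(.09); print(env.get_state()['opening'],env.get_state()['qpos'])
E
```

```text
4.7917
t 6.65 [ 0.4997 -0.2755  0.2006] clear 0.046
  z 0.0857 False t 8.17 F [ 0.6 -1.   0.6]
  z 0.0685 True t 8.83 F [-2.2  0.9  9.5]
  z 0.0904 False t 9.17 F [ 0.7 -0.1 -0.7]
  z 0.0717 True t 10.23 F [-2.   0.7  7.4]
  z 0.0904 False t 10.54 F [0.6 0.2 0.4]
0.03612156046134809 [ 0.91242655  0.70039941 -0.6887278   1.91639831  0.63957981  0.75695364
 -1.59503818]
```

Run:
```python
from plan import *
env.grip(.052)
down(.2,.3); go(SP,.2,HY)
down(.125,.2); down(.1185,.04,8)
env.grip(.03,60); s=env.get_state(); print("open",s['opening'],s['gripper_force'],s['tcp_pos'])
down(.2,.15); s=env.get_state(); print(s['opening'],s['gripper_force'],s['time'],s['force'])
p,d=camera("side"); a=pix("side",np.r_[SP,.1])[0].astype(int); print(a)
cv2.imwrite("pics/s1.png",cv2.resize(p[a[1]-80:a[1]+80,a[0]-100:a[0]+100],None,fx=3,fy=3))
```

```text
z 0.2009 False t 11.36 F [ 0.2 -1.1 -1.3]
t 11.86 [ 0.448  -0.3679  0.1983] clear 0.058
  z 0.1252 False t 12.38 F [ 0.2 -0.6  0.4]
  z 0.1191 False t 12.7 F [-1.5 -0.4 -0. ]
open 0.03419919307688221 60.330706872045994 [ 0.44917917 -0.36701506  0.11926533]
  z 0.1991 False t 13.68 F [-0.4  0.3 -3.7]
0.03502272356384915 60.01772828400135 13.6833 [-0.39959772  0.3454723  -3.73874402]
[206 209]
```

View pics/s1.png

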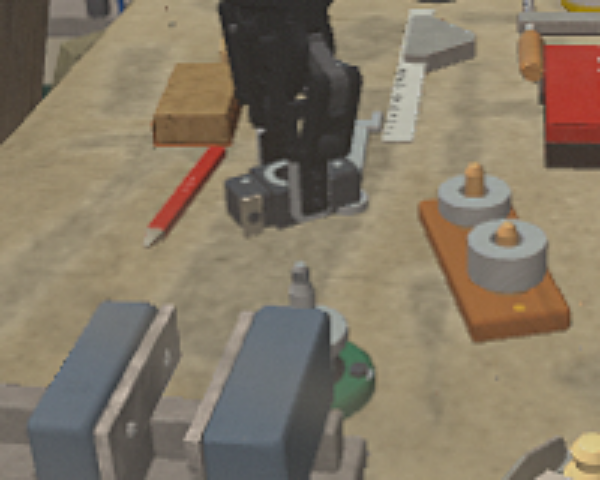

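The side view shows the head held level in the gripper at (290,190). The thin collar is still on the spindle at (330,320). Next I set the head down and move the thin collar.

Run:
```python
from plan import *
go(H,.2,HY); down(.085,.2); down(.070,.03,5)
env.grip(.056); s=env.get_state(); print("head placed",s['tcp_pos'])
down(.2,.25); 
p,d=camera("top"); X=cloud("top",d)[d>.3]
w=X-np.r_[SP,0]; m=(np.hypot(w[:,0],w[:,1])<.035)&(X[:,2]>.035)&(X[:,2]<.05); a=X[m]; print("thin",len(a),cv2.minEnclosingCircle((a[:,:2]*1000).astype(np.float32)),np.median(a[:,2]))
cv2.imwrite("pics/t1.png",cv2.resize(p[120:280,190:390],None,fx=4,fy=4)[:600,:800])
```

```text
t 14.22 [ 0.5249 -0.4318  0.1979] clear 0.135
  z 0.0862 False t 14.94 F [ 0.4 -0.9 -2.9]
  z 0.0754 True t 15.35 F [-0.9 -0.1  5.1]
head placed [ 0.52477249 -0.43178009  0.07374652]
  z 0.1999 False t 16.35 F [ 0.5  0.2 -0.8]
thin 485 ((449.6513671875, -367.1781311035156), 25.776670455932617) 0.04272591334323124
```

View pics/t1.png

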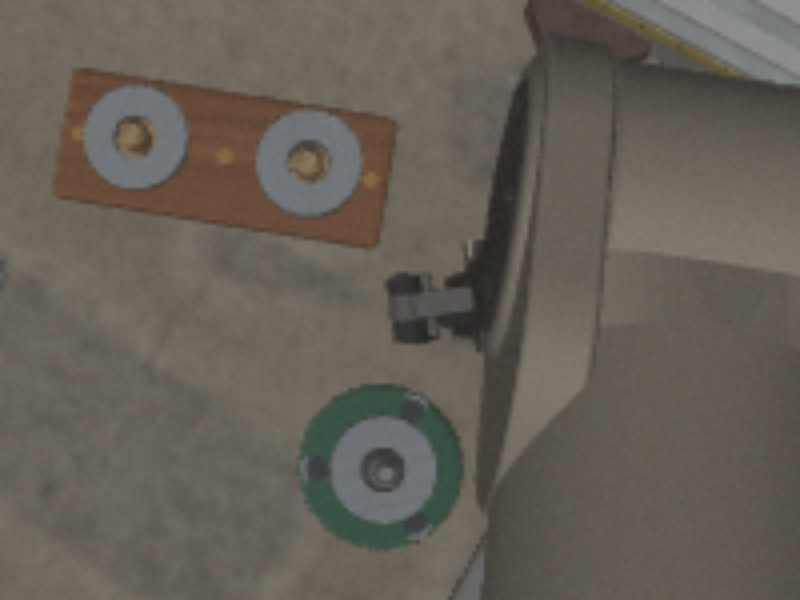

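The thin collar is still on the spindle at (383,469), now uncovered. The arm hides the head's spot. Now the thin collar.

Run:
```python
from plan import *
env.grip(.062); go(SP,.2,HY); down(.112,.2); down(.105,.05,8)
env.grip(.045,60); s=env.get_state(); print("open",s['opening'],s['gripper_force'],s['tcp_pos'])
down(.2,.15); s=env.get_state(); print(s['opening'],s['gripper_force'],s['force'])
p,d=camera("side"); a=pix("side",np.r_[SP,.1])[0].astype(int)
cv2.imwrite("pics/s2.png",cv2.resize(p[a[1]-80:a[1]+80,a[0]-100:a[0]+100],None,fx=3,fy=3))
```

```text
t 17.12 [ 0.449  -0.3671  0.2001] clear 0.135
  z 0.1123 False t 17.71 F [ 0.9 -0.7 -0.2]
  z 0.1055 False t 18.0 F [-0.1  0.1 -1.1]
open 0.0486065906146817 60.860063675791025 [ 0.45032104 -0.3675092   0.10622491]
  z 0.1992 False t 19.07 F [-0.3 -0.1 -1.1]
0.04878291494569351 61.99002267792821 [-0.28584462 -0.11910073 -1.12618179]
```

View pics/s2.png

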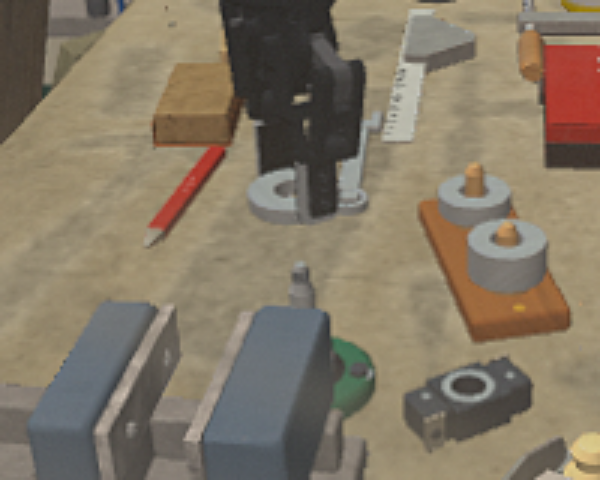

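The thin collar is held level at (305,195), and the head stands upright on the bench at (470,400).

Run:
```python
from plan import *
go(T,.2,HY); down(.08,.2); down(.066,.03,5); s=env.get_state(); print(s['tcp_pos'])
env.grip(.062); down(.2,.25)
go(PB,.2,RY); down(.11,.2); down(.099,.06,8)
env.grip(.045,70); s=env.get_state(); print("open",s['opening'],s['gripper_force'],s['tcp_pos'])
down(.2,.15); s=env.get_state(); print(s['opening'],s['gripper_force'],s['force'])
go(SP,.2,RY)
p,d=camera("side"); a=pix("side",np.r_[SP,.1])[0].astype(int)
cv2.imwrite("pics/s3.png",cv2.resize(p[a[1]-80:a[1]+80,a[0]-100:a[0]+100],None,fx=3,fy=3))
```

```text
t 19.62 [ 0.5002 -0.2734  0.1992] clear 0.058
  z 0.0807 False t 20.37 F [ 0.4 -0.7 -1. ]
  z 0.072 True t 20.73 F [ 0.2 -1.1  3.3]
[ 0.5012802  -0.27436191  0.07204589]
  z 0.1996 False t 21.68 F [-0.5 -0.1 -0.1]
t 22.86 [ 0.5969 -0.3337  0.1989] clear 0.058
  z 0.1108 False t 23.46 F [ 0.5  0.5 -0.2]
  z 0.0992 False t 23.79 F [ 0.2 -0.1  0.4]
open 0.050239214525677436 72.19666359946132 [ 0.59754645 -0.33364853  0.10000668]
  z 0.1988 False t 24.88 F [-0.5 -0.4 -3.3]
0.050126107266051496 73.06135889142752 [-0.45970125 -0.38379105 -3.33462597]
t 25.53 [ 0.4487 -0.3674  0.1995] clear 0.115
```

View pics/s3.png

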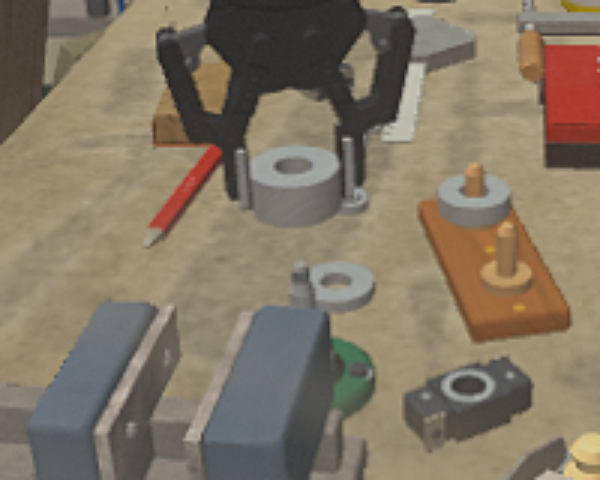

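The thick collar is held level at (295,185), the thin one lies flat on the bench at (340,285), and peg b is empty.

Run:
```python
from plan import *
go(SP,.196,RY); down(.16,.1); r=down(.125,.06,8); 
if not r:
    down(.104,.04,8); s=env.get_state(); print(s['tcp_pos'],s['force'])
    if s['tcp_pos'][2]<.111:
        env.grip(.062); down(.2,.2)
        go(PB,.2,HY)
        p,d=camera("top"); X=cloud("top",d)[d>.3]
        for c,z in((SP,.06),(T,.01)):
            w=X-np.r_[c,0]; a=X[(np.hypot(w[:,0],w[:,1])<.045)&(abs(X[:,2]-z+.0015)<.005)]
            print(len(a),cv2.minEnclosingCircle((a[:,:2]*1000).astype(np.float32)),a.mean(0))
```

```text
t 25.83 [ 0.4502 -0.3665  0.1955] clear 0.135
  z 0.1595 False t 26.34 F [ 0.8 -0.1 -3.3]
  z 0.125 False t 27.07 F [ 0.3  0.5 -2.9]
  z 0.1079 True t 27.53 F [-1.5  1.7  8.1]
[ 0.45034981 -0.36636049  0.10789214] [-1.5273901   1.65580882  8.10417199]
  z 0.1992 False t 28.43 F [-1.2  0.7  0.1]
t 29.71 [ 0.5967 -0.3343  0.1989] clear 0.116
0 ((0.0, 0.0), 0.0) [nan nan nan]
0 ((0.0, 0.0), 0.0) [nan nan nan]<stdin>:11: RuntimeWarning: Mean of empty slice.
  ret = um.true_divide(
```

Run:
```python
from plan import *
t=np.array([.5012,-.2744])
go(t,.2,HY); down(.085,.2); down(.0715,.04,5); env.grip(.045,60); s=env.get_state(); print("open",s['opening'],s['tcp_pos'])
down(.2,.15); s=env.get_state(); print(s['opening'],s['gripper_force'])
go(PB,.197,RY); go(PB,.195,RY); down(.15,.12); r=down(.112,.06,8)
if not r:
    down(.093,.04,8); s=env.get_state(); print(s['tcp_pos'],s['force'])
p,d=camera("side"); a=pix("side",np.r_[SP,.1])[0].astype(int)
cv2.imwrite("pics/s4.png",cv2.resize(p[a[1]-80:a[1]+80,a[0]-100:a[0]+100],None,fx=3,fy=3))
```

```text
t 30.28 [ 0.5005 -0.2748  0.2005] clear 0.058
  z 0.0856 False t 31.01 F [ 0.8 -0.5  0.8]
  z 0.0715 False t 31.5 F [ 0.4 -0.7  0.5]
open 0.04850451513265676 [ 0.50167986 -0.2748368   0.07228481]
  z 0.1991 False t 32.79 F [ 0.2 -0.5 -1.5]
0.04809152639293688 61.961689833551645
t 33.97 [ 0.597  -0.3338  0.1963] clear 0.059
t 34.22 [ 0.5971 -0.3341  0.1949] clear 0.116
  z 0.1496 False t 34.74 F [-0.9 -0.1 -1.1]
  z 0.1121 False t 35.52 F [-0.3 -1.  -0.8]
  z 0.0984 True t 35.92 F [-0.8 -0.2  5.6]
[ 0.59759369 -0.33408272  0.09835398] [-0.78188153 -0.22821307  5.57595941]
```

View pics/s4.png

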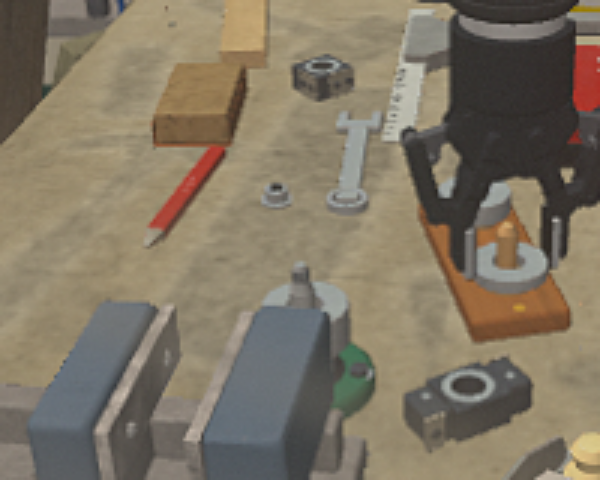

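The thin collar is down on peg b at (505,262), and the thick collar is on the spindle. The head goes on last.

Run:
```python
from plan import *
env.grip(.062); down(.2,.25)
hp=np.array([.5248,-.4318]); env.grip(.054)
go(hp,.2,HY); go(hp,.197,HY); down(.088,.2); down(.0745,.04,5); env.grip(.03,60); s=env.get_state(); print("open",s['opening'],s['tcp_pos'])
down(.22,.15); s=env.get_state(); print(s['opening'],s['gripper_force'])
go(SP,.217,HY); go(SP,.215,HY); down(.18,.12); r=down(.145,.05,8)
if not r:
    down(.130,.04,8); s=env.get_state(); print(s['tcp_pos'],s['force'])
p,d=camera("side"); a=pix("side",np.r_[SP,.1])[0].astype(int)
cv2.imwrite("pics/s5.png",cv2.resize(p[a[1]-80:a[1]+80,a[0]-100:a[0]+100],None,fx=3,fy=3))
```

```text
z 0.2008 False t 36.82 F [-0.8 -0.1 -1.3]
t 38.08 [ 0.5252 -0.4311  0.1998] clear 0.116
t 38.33 [ 0.5251 -0.4311  0.1967] clear 0.185
  z 0.089 False t 39.02 F [ 0.3 -0.7  0.1]
  z 0.0744 False t 39.52 F [0.9 0.4 0.7]
open 0.03466249238936959 [ 0.52629907 -0.43136791  0.07506719]
  z 0.2187 False t 40.93 F [ 0.8 -0.5 -3.2]
0.03512097561114568 61.019240990281105
t 41.42 [ 0.4486 -0.3669  0.2164] clear 0.132
t 41.67 [ 0.4501 -0.3676  0.2146] clear 0.132
  z 0.1796 False t 42.11 F [ 0.5  0.2 -2.7]
  z 0.1452 False t 42.96 F [-0.2  0.8 -2.7]
  z 0.135 True t 43.29 F [-1.8  0.8  8.3]
[ 0.45089488 -0.3677484   0.13497847] [-1.76848818  0.81170993  8.31461083]
```

View pics/s5.png

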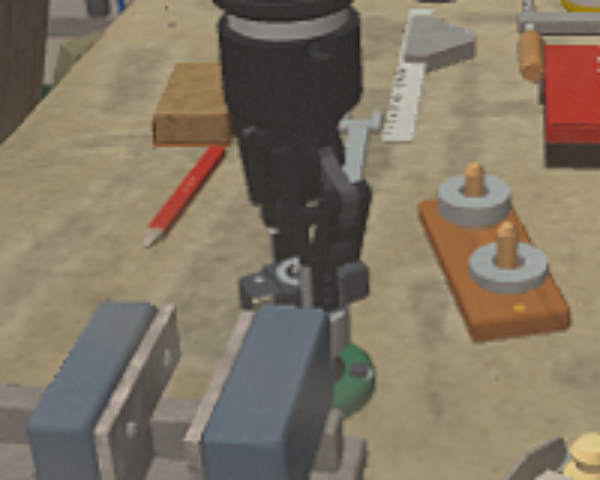

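The head is seated on the thick collar at (300,285), with stop height 0.135 m as predicted. The thin collar lies flat on peg b. I'll release, retract and verify.

Run:
```python
from plan import *
env.grip(.056); down(.22,.2)
b=np.array([.85,-.3,0,2.05,0,1.75,-1]); q=env.get_state()['qpos']; print(clear(path(q,b)),fk(path(q,b))['tip'][:,2].min()); env.goto_joints(b)
p,d=camera("top"); P=cloud("top",d); X=P[(d>.3)&(d<1.2)]
for n,c,z in(("med",PA,.042),("thin",PB,.036),("thick",SP,.060),("head",SP,.082)):
    w=X-np.r_[c,0]; a=X[(np.hypot(w[:,0],w[:,1])<.045)&(abs(X[:,2]-z+.0015)<.006)]
    A=np.c_[a[:,:2]-c,np.ones(len(a))]; k=np.linalg.lstsq(A,a[:,2],rcond=None)[0]
    f=(a[:,:2]*1000).astype(np.float32); print(n,len(a),np.median(a[:,2]).round(4),cv2.minEnclosingCircle(f),cv2.minAreaRect(f)[0],"tilt",k[:2].round(3))
print(env.get_state()['time'])
cv2.imwrite("pics/t5.png",cv2.resize(p[120:280,190:390],None,fx=4,fy=4)[:600,:800])
```

```text
z 0.2193 False t 44.27 F [-0.5 -0.1 -0.8]
0.09678500439922857 0.14671333769224063
med 468 0.0409 ((613.24560546875, -249.80502319335938), 26.17815589904785) (612.6611328125, -249.99530029296875) tilt [-0.001 -0.004]
thin 460 0.035 ((598.0408935546875, -335.70977783203125), 25.9700927734375) (598.6172485351562, -335.73004150390625) tilt [ 0.009 -0.009]
thick 118 0.0586 ((451.16741943359375, -367.05670166015625), 25.608110427856445) (453.59735107421875, -366.49188232421875) tilt [0.038 0.002]
head 650 0.0808 ((450.97235107421875, -367.89337158203125), 40.335105895996094) (450.9492492675781, -367.69873046875) tilt [ 0.008 -0.005]
46.0917
```

View pics/t5.png

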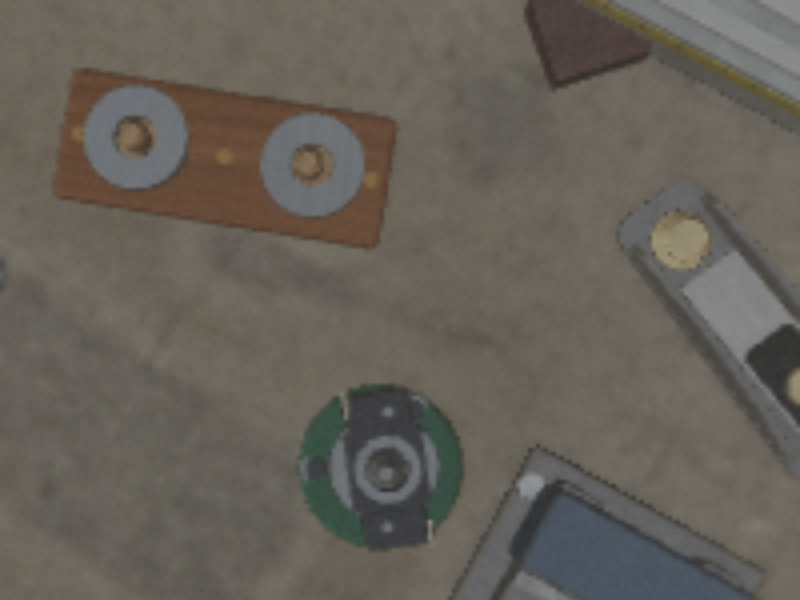

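Everything is seated, level and within 2 mm of its axis: head at (388,467), thin collar at (313,165), medium collar at (135,137).

```bash
python3 -c "
from cell import job
print(job.job_done())"
```

```text
the job is handed in; nothing more can be done
None
```

The job is handed in: the head sits flat on the thick collar on the spindle, the thin collar is on the peg the thick one left, the medium collar was not moved, and the clock read about 46 s of the 96 s allowed; the hand-in returned no verdict.

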